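# Sort chromatography columns by length on the sloping stand

## Robot

A 7-joint arm with a two-finger parallel gripper is mounted at the origin on a cart in front of the work surface, level with it; the furniture and walls round the work are solid. World frame = base frame: x ahead of the robot, y to its left, z up, the work surface at z = 0. Lengths are in m, angles in rad, forces in N, time in s.
With the tool pointing down it reaches from about 0.425 to 0.825 m from the base axis. Payload 3.6 kg.
Tool frame: the origin (TCP) lies at the very end of the fingers, on their centre line; the grasp point (between the pads) lies 19 mm behind it (robot.grasp_offset is the distance from the TCP to the grasp point, in m); z points along the fingers, y is the line along which they close (so a half turn about z gives the same grasp; the last joint's range is limited). The gripper opens to 85 mm and grips with 20 to 120 N. Pads are 22 mm wide; open, the fingers measure 114 mm over their backs; the gripper's body (76 mm by 85 mm) begins 54 mm behind the grasp point. The pads swing forward as they close: fully open they stand 13 mm farther back than shut.
Start: joints at [1.095, 0.615, -0.013, 1.423, 0.008, 1.103, -0.04], TCP at [0.282, -0.586, 0.231] pointing down, gripper open.
Joint ranges: [-3.12, 3.12], [-0.3, 2.06], [-1.34, 1.32], [0.26, 2.42], [-1.36, 4.5], [0.01, 1.98], [-2.84, 2.84]. Speed limits (rad/s): [2.79, 2.79, 3.14, 3.14, 3.14, 3.14, 3.14].

## Interface

Orientations are given as a unit quaternion [w, x, y, z].
In Python, from bench import robot gives the robot as it stands.
- The arm moves only by the shell command python3 -m inch 'ROWS' [FORCE]. ROWS is a JSON object of lists of equal length, an entry for each row: "grip": the finger opening in mm, from 0 to 85.4; "delta_pos": the shift along the tool's x, y, z in mm, a list of three; "yaw": the turn about the tool's z in degrees. In form: {"grip": [grip, ...], "delta_pos": [[tx, ty, tz], ...], "yaw": [yaw, ...]}. A call has 1 to 8 rows; each row shifts and turns the commanded pose from where the row before left it, along the tool's axes as they then stand; what a row does not reach is not made up. A row lasts 1/8 s, in which the tool goes at most 62.5 mm and 10.7 degrees, less where a joint would pass 70% of its speed; a pose out of reach is approached as far as the arm can. A call with a gripper value outside its range is refused whole. The fingers move at their own pace and stop on an object; FORCE is the grip in N (left out, the last holds). Time passes only in rows, so rows that do not move let the fingers close. It gives the time, the measured TCP pose, the force, the opening and the grip force at its end, in the units of the state.
- robot.get_obs(): the state, without advancing time (a new reading comes with each control period).
- robot.snapshot(name): name is "scene" or "top"; returns (picture, depth): 480x640x3 uint8, red, green, blue; 480x640 float32, m along the optical axis (not along the pixel's ray), 0 where there is no reading.
- robot.calibration(name): a dict with "mtx" (3x3 intrinsics, pixels), "rvec" (rotation vector, rad) and "tvec" (3), from world to camera coordinates, as OpenCV has them. Camera axes: x right, y down, z forward; pixel columns grow to the right and rows downward; lengths in m; the calibration is good to about 2 mm. A picture is of the moment at which its call begins. calibration takes no time and is no camera call.
- robot.close_job(): hands the job in; it is judged then, once.
The state is a dict: "time": time; "q": joint angles; "dq": joint speeds; "joint_torque": joint torques, N m; "tool_pos": TCP position; "orientation": TCP orientation; "force": force on the tool from outside, world axes, zero at the start; "wrist_torque": the same for the moment, N m; "width": finger opening in m; "grip_force": force on a finger pad.
Only numpy, scipy, OpenCV 4.12 (cv2) and the standard library are available. Lean on these libraries where they do the work, as an engineer would, in place of code of your own. Each camera call takes 0.05 s, during which the arm holds its last target. There are 200 camera calls.

## Task

Put the three loose steel columns away on the sloping stand: each goes into the empty front groove of the bay whose fixed sample column, in the groove behind, has the same length. Lay each one down gently (do not drop it), centred in its groove and lying flat against the sloping face and the ledge, and leave the other things on the bench where they are.

Things in the scene. Friction and masses are not known exactly. Their poses are not given: they have to be found in the camera images.
- stand: Light grey fixed stand, 372 wide (y), about 130 deep, 100 high at the back. Its flat face slopes up away from the robot at 35 deg. Three bays, 122 apart in y, parted by 4 thick walls 13 above the face. Each bay has two grooves along y: the back one holds a fixed sample column, the front one is empty. Origin on the bench under its centre; x uphill, y left along the grooves, z up.
- groove_left (a point): Empty front groove of the +y bay: the point where the centre of a column lies when it is seated there centred (8 above the sloping face). The groove is the corner between the face and, downhill, a black ledge 10 high above the face and 6 thick, with a 38 wide gap in mid-bay for a finger. Axes as the stand's.
- groove_middle (a point): Empty front groove of the middle bay: the point where the centre of a column lies when it is seated there centred (8 above the sloping face). The groove is the corner between the face and, downhill, a black ledge 10 high above the face and 6 thick, with a 38 wide gap in mid-bay for a finger. Axes as the stand's.
- groove_right (a point): Empty front groove of the -y bay: the point where the centre of a column lies when it is seated there centred (8 above the sloping face). The groove is the corner between the face and, downhill, a black ledge 10 high above the face and 6 thick, with a 38 wide gap in mid-bay for a finger. Axes as the stand's.
- sample_short: Sample of the short column, 60 long, fixed in the back groove of one of the bays (which one differs each time). Origin at its centre; y along the column, x and z as the stand's (not tilted). A column in this bay's front groove has its centre 75 down the slope from this centre: 61.4 towards -x and 43.0 lower in the stand's axes.
- sample_medium: Sample of the medium column, 80 long, fixed in the back groove of one of the bays (which one differs each time). Origin at its centre; y along the column, x and z as the stand's (not tilted). A column in this bay's front groove has its centre 75 down the slope from this centre: 61.4 towards -x and 43.0 lower in the stand's axes.
- sample_long: Sample of the long column, 100 long, fixed in the back groove of one of the bays (which one differs each time). Origin at its centre; y along the column, x and z as the stand's (not tilted). A column in this bay's front groove has its centre 75 down the slope from this centre: 61.4 towards -x and 43.0 lower in the stand's axes.
- column_short: Loose steel chromatography column, the short one: 60 long over all. A round tube of 13 diameter, 30 long, between two eight-sided end nuts 16 across flats and 12 long; a white plug 7 in diameter juts 3 from each end. Lies on the bench on its nuts. Origin at the centre of its axis, 8 above what it lies on; y along the column (either way round). 30 to 75 g.
- column_medium: Loose steel chromatography column, the medium one: 80 long over all. A round tube of 13 diameter, 50 long, between two eight-sided end nuts 16 across flats and 12 long; a white plug 7 in diameter juts 3 from each end. Lies on the bench on its nuts. Origin at the centre of its axis, 8 above what it lies on; y along the column (either way round). 30 to 75 g.
- column_long: Loose steel chromatography column, the long one: 100 long over all. A round tube of 13 diameter, 70 long, between two eight-sided end nuts 16 across flats and 12 long; a white plug 7 in diameter juts 3 from each end. Lies on the bench on its nuts. Origin at the centre of its axis, 8 above what it lies on; y along the column (either way round). 30 to 75 g.
- beaker: Bystander: glass beaker, 61 wide, 69 high; origin under its centre.
- bottle: Bystander: small clear bottle with orange cap, 56 wide, 104 high; origin under its centre.
- timer: Bystander: white bench timer, 42 x 62 x 62; origin under its centre.
- tip_box: Bystander: blue box with clear lid, 68 x 106 x 67; origin under its centre.
Not all that is in view belongs to the job. What is shaped like the column_medium but blue or orange is not meant.

How it is judged:
At the end, for the whole second after the job is handed in: Each of the three columns lies at rest in the front groove of the bay that holds the sample of its own length: within 12 mm of centred along the groove, within 6 mm of the seated position in the stand's x and z, and parallel to the sample within 0.1 rad (x of column_short in the frame of sample_short between -0.0674 and -0.0554 m and y of column_short in the frame of sample_short between -0.012 and 0.012 m and z of column_short in the frame of sample_short between -0.049 and -0.037 m and angle between the y axis of column_short and the y axis of sample_short, either way round below 0.1 rad and linear speed of each of column_short, column_medium, column_long below 0.02 m/s and x of column_medium in the frame of sample_medium between -0.0674 and -0.0554 m and y of column_medium in the frame of sample_medium between -0.012 and 0.012 m and z of column_medium in the frame of sample_medium between -0.049 and -0.037 m and angle between the y axis of column_medium and the y axis of sample_medium, either way round below 0.1 rad and x of column_long in the frame of sample_long between -0.0674 and -0.0554 m and y of column_long in the frame of sample_long between -0.012 and 0.012 m and z of column_long in the frame of sample_long between -0.049 and -0.037 m and angle between the y axis of column_long and the y axis of sample_long, either way round below 0.1 rad); the robot touches nothing.
It fails at once if a column is dropped or thrown in: it moves faster than 0.5 m/s within 40 mm of a groove point ((distance between column_short and groove_left below 0.04 m and linear speed of column_short above 0.5 m/s) or (distance between column_short and groove_middle below 0.04 m and linear speed of column_short above 0.5 m/s) or (distance between column_short and groove_right below 0.04 m and linear speed of column_short above 0.5 m/s) or (distance between column_medium and groove_left below 0.04 m and linear speed of column_medium above 0.5 m/s) or (distance between column_medium and groove_middle below 0.04 m and linear speed of column_medium above 0.5 m/s) or (distance between column_medium and groove_right below 0.04 m and linear speed of column_medium above 0.5 m/s) or (distance between column_long and groove_left below 0.04 m and linear speed of column_long above 0.5 m/s) or (distance between column_long and groove_middle below 0.04 m and linear speed of column_long above 0.5 m/s) or (distance between column_long and groove_right below 0.04 m and linear speed of column_long above 0.5 m/s)).
It fails at once if a bystander (beaker, bottle, timer, box) is moved more than 20 mm (distance of any of beaker, bottle, timer, tip_box from where it was at the start of the episode above 0.02 m).
It also fails if it takes over 58 s, if anything falls off the work surface, if the arm or the gripper's body presses on something with over 40 N, if the wrist force passes 120 N, or if a joint passes its speed limit or range.

## Working session

There is one attempt and no reset: what is moved stays moved. The work goes in short steps, Python scripts to look and compute and a shell command to move; the robot and the scene stay as the last step left them, time stands still between calls to the robot, and variables do not carry over. Pictures are saved under pics/ and viewed, at most 11 in all, crops included, and the job is handed in when it is done.

```bash
ls; mkdir -p pics; python3 - <<'E'
from bench import robot
import cv2,numpy as np
for n in ["scene","top"]:
    p,d=robot.snapshot(n)
    cv2.imwrite(f"pics/{n}0.png",p[:,:,::-1]); np.save(f"{n}0.npy",d)
    c=robot.calibration(n); R=cv2.Rodrigues(np.array(c["rvec"]))[0]
    print(n,np.round(c["mtx"],1).tolist(),(-R.T@np.array(c["tvec"]).reshape(3)).round(3),R[2].round(2))
print(robot.get_obs())
E
```

```text
pics
scene [[439.4, 0.0, 327.3], [0.0, 439.4, 241.7], [0.0, 0.0, 1.0]] [0.014 0.742 0.472] [ 0.51 -0.77 -0.38]
top [[483.9, 0.0, 318.6], [0.0, 483.9, 238.7], [0.0, 0.0, 1.0]] [ 0.27  -0.011  1.182] [ 0.19  0.02 -0.98]
{'time': 0.1, 'q': array([ 1.09546903,  0.61582659, -0.01261896,  1.42472369,  0.0081034 ,
        1.10344096, -0.04035974]), 'dq': array([-6.21756012e-04, -2.41055878e-03,  2.05906060e-05, -4.26709600e-03,
        3.16523015e-04,  4.55737965e-04,  3.73605163e-04]), 'joint_torque': array([ 1.32861569e-03, -4.70378816e+01,  2.60298466e-01, -1.71567982e+01,
        1.00880422e-02,  5.91518634e-03,  6.34769080e-06]), 'tool_pos': array([ 0.2817517 , -0.58499364,  0.23025631]), 'orientation': array([-1.14113016e-03,  9.74911938e-01,  2.22587814e-01, -2.76732517e-04]), 'force': array([-0.80395779, -0.93213687, -0.49624003]), 'wrist_torque': array([-0.00121201, -0.04617258, -0.02280736]), 'grip_force': 0.0, 'width': 0.08511593859364058}
```

View pics/scene0.png

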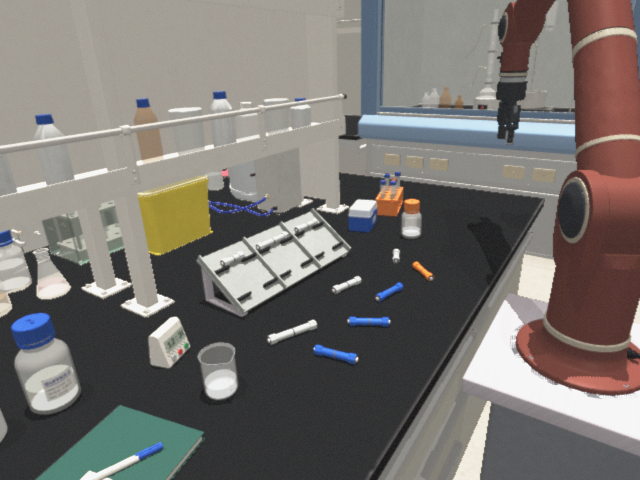

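View pics/top0.png

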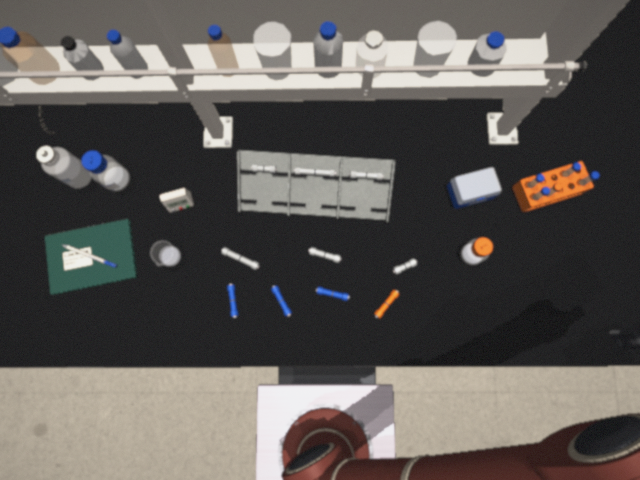

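The top view shows three steel columns: long at about (240,258), medium at (325,254), short at (405,266). The stand is at (316,185), with samples near (263,168), (315,172) and (367,175).

Things that could be taken for a column are the blue ones at (233,300), (282,300) and (333,293), the orange one at (387,303), and the fixed samples on the stand. I choose the three steel ones off the stand.

```bash
cat > h.py <<'E'
import cv2,numpy as np
from bench import robot
def cal(n):
    c=robot.calibration(n); return np.array(c["mtx"]),cv2.Rodrigues(np.array(c["rvec"]))[0],np.array(c["tvec"]).reshape(3)
def ray(n,uv,z):
    K,R,t=cal(n); o=-R.T@t; d=R.T@np.linalg.inv(K)@[uv[0],uv[1],1]; return o+d*(z-o[2])/d[2]
def tri(ut,us):
    P=[]
    for n in("top","scene"):
        K,R,t=cal(n); P.append(K@np.c_[R,t])
    X=cv2.triangulatePoints(P[0],P[1],np.array(ut,float).T,np.array(us,float).T); return (X[:3]/X[3]).T
def blobs(img,box,lo=120,sat=60,amin=20):
    x0,y0,x1,y1=box; c=img[y0:y1,x0:x1]; hsv=cv2.cvtColor(c,cv2.COLOR_BGR2HSV)
    m=cv2.inRange(hsv,(0,0,lo),(180,sat,255)); m=cv2.morphologyEx(m,cv2.MORPH_CLOSE,np.ones((3,3)))
    out=[]
    for k in cv2.findContours(m,cv2.RETR_EXTERNAL,cv2.CHAIN_APPROX_NONE)[0]:
        if cv2.contourArea(k)<amin: continue
        (cx,cy),(w,h),a=cv2.minAreaRect(k)
        b=cv2.boxPoints(((cx,cy),(w,h),a)); e=sorted([(b[i]+b[(i+1)%4])/2 for i in range(4)],key=lambda p:-np.hypot(*(p-[cx,cy])))[:2]
        e=sorted(e,key=lambda p:p[0]); out.append((np.array([cx,cy])+[x0,y0],[q+[x0,y0] for q in e],cv2.contourArea(k)))
    return out
E
python3 - <<'E'
from h import *
t=cv2.imread("pics/top0.png");s=cv2.imread("pics/scene0.png")
B=blobs(t,(215,235,430,280),90)
for c,e,a in B:
    p,q=ray("top",e[0],.008),ray("top",e[1],.008)
    print("top",c.round(1),a,((p+q)/2).round(4),"len",np.hypot(*(p-q)[:2]).round(4),"ang",np.degrees(np.arctan2(*(p-q)[1::-1])).round(1))
S=blobs(s,(260,240,410,350),90)
for c,e,a in S:
    p,q=ray("scene",e[0],.008),ray("scene",e[1],.008)
    print("scene",c.round(1),a,((p+q)/2).round(4),"len",np.hypot(*(p-q)[:2]).round(4))
a=cv2.resize(t[140:285,220:430],None,fx=3.8,fy=3.8,interpolation=2)
cv2.imwrite("pics/c1.png",a)
b=cv2.resize(s[200:350,190:390],None,fx=4,fy=4,interpolation=2)
cv2.imwrite("pics/c2.png",b)
E
```

```text
top [404.7 265.9] 158.0 [ 0.4313 -0.1957  0.008 ] len 0.065 ang 114.7
top [324.4 254.3] 205.5 [ 4.613e-01 -1.000e-04  8.000e-03] len 0.0848 ang 72.4
top [239.7 257.6] 249.5 [0.4547 0.2088 0.008 ] len 0.1033 ang 64.0
scene [291.6 331.3] 388.5 [0.452 0.207 0.008] len 0.1035
scene [346.3 284. ] 194.0 [ 0.459  -0.0022  0.008 ] len 0.0873
scene [395.5 255. ] 79.0 [ 0.4313 -0.1986  0.008 ] len 0.0862
scene [305.5 271.5] 3183.5 [ 0.5751 -0.0059  0.008 ] len 0.2164
```

View pics/c1.png

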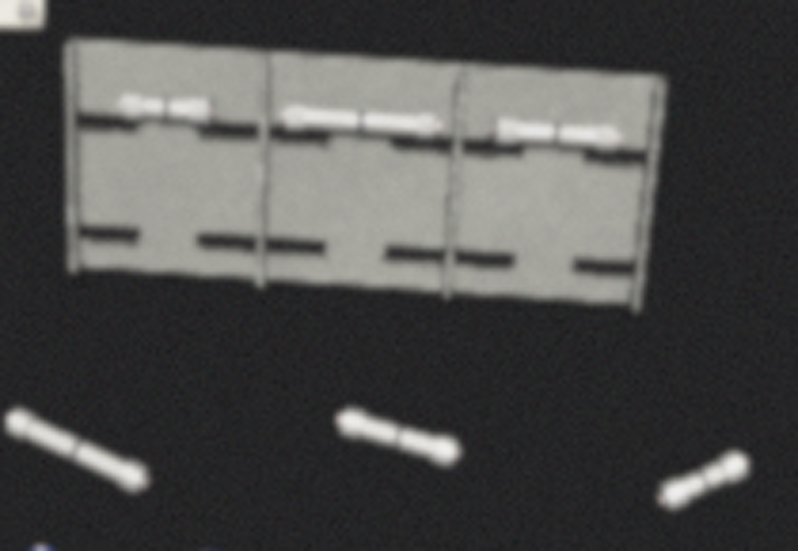

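View pics/c2.png

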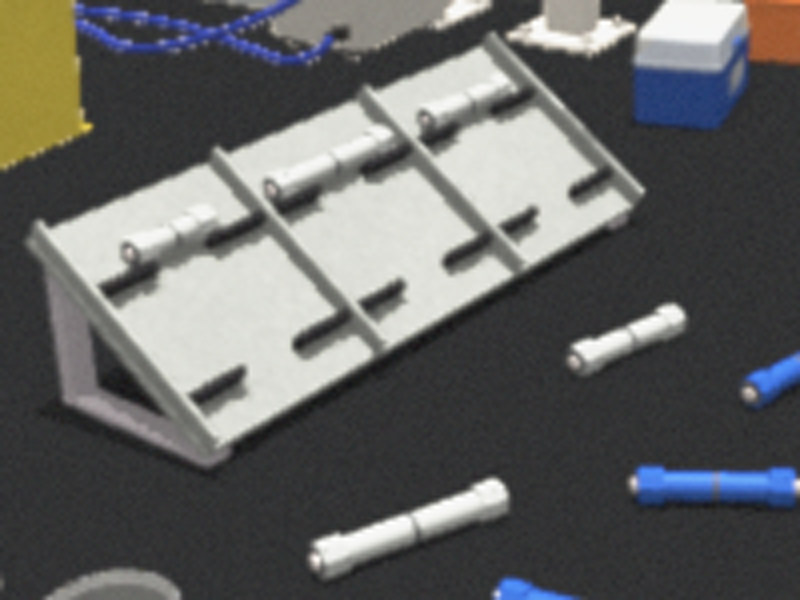

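The crops show a short sample in the left bay, long in the middle and medium in the right. The loose columns are long at left, medium in the middle and short at right. Each has a dark ring at mid-length, and there is a gap in every ledge.

```bash
python3 - <<'E'
from h import *
T=lambda x,y:(x/3.8+220,y/3.8+140); S=lambda x,y:(x/4+190,y/4+200)
n=["samS","samL","samM","gapL","colL","colM","colS"]
ut=[T(166,107),T(361,120),T(557,132),T(168,238),(239.7,257.6),(324.4,254.3),(404.7,265.9)]
us=[S(178,238),S(338,159),S(470,105),S(270,360),(291.6,331.3),(346.3,284.0),(395.5,255.0)]
X=tri(ut,us)
for a,b in zip(n,X): print(a,b.round(4))
d=X[0]-X[2]; yaw=np.arctan2(-d[0],d[1]); print("yaw deg",np.degrees(yaw),"span",np.linalg.norm(d))
ux=np.array([np.cos(yaw),np.sin(yaw),0]); uy=np.array([-np.sin(yaw),np.cos(yaw),0])
c=X[:3].mean(0)
for a,k in (("short/L",1),("long/M",0),("med/R",-1)):
    s=c+k*.122*uy; s2=X[[0,1,2][1-k]]
    print(a,"sample fit",s.round(4),"groove",(s-.0614*ux-[0,0,.043]).round(4))
E
```

```text
samS [0.6565 0.1412 0.0812]
samL [0.6456 0.0187 0.0847]
samM [ 0.6381 -0.1037  0.0793]
gapL [0.5881 0.1474 0.028 ]
colL [0.454  0.2082 0.0076]
colM [ 0.4604 -0.0006  0.0082]
colS [ 0.4307 -0.1957  0.0087]
yaw deg -4.29525558519979 span 0.2456689311957925
short/L sample fit [0.6559 0.1404 0.0818] groove [0.5947 0.145  0.0388]
long/M sample fit [0.6468 0.0187 0.0818] groove [0.5855 0.0233 0.0388]
med/R sample fit [ 0.6376 -0.1029  0.0818] groove [ 0.5764 -0.0983  0.0388]
```

```bash
cat >> h.py <<'E'
def go(x,y,z,ang=None):
    o=robot.get_obs(); w,a,b,c=o["orientation"]
    from scipy.spatial.transform import Rotation as Ro
    R=Ro.from_quat([a,b,c,w]).as_matrix(); d=(np.array([x,y,z])-o["tool_pos"])*1e3
    an=np.degrees(np.arctan2(R[1,0],R[0,0])); 
    print("t",round(o["time"],2),"pos",(o["tool_pos"]*1e3).round(1),"xang",an.round(1),"zax",R[:,2].round(3),"w",(o["width"]*1e3).round(1),"F",o["force"].round(1),"grip",o["grip_force"],"q7",o["q"][6].round(2))
    print("delta tool",(R.T@d).round(1),"yaw",None if ang is None else round(an-ang,1))
E
python3 -c "
from h import *
go(.431,-.196,.15,114.7)"
```

```text
Traceback (most recent call last):
  File "h.py", line 27, in go
    print("t",round(o["time"],2),"pos",(o["tool_pos"]*1e3).round(1),"xang",an.round(1),"zax",R[:,2].round(3),"w",(o["width"]*1e3).round(1),"F",o["force"].round(1),"grip",o["grip_force"],"q7",o["q"][6].round(2))
                                                                                                                 ^^^^^^^^^^^^^^^^^^^^^^
AttributeError: 'float' object has no attribute 'round'
```

```bash
sed -i 's/(o\["width"\]\*1e3).round(1)/round(o["width"]*1e3,1)/' h.py
python3 -c "
from h import *
go(.431,-.196,.15,114.7)"
```

```text
t 0.1 pos [ 281.8 -585.   230.3] xang 25.7 zax [-0.001  0.002 -1.   ] w 85.1 F [-0.8 -0.9 -0.5] grip 0.0 q7 -0.04
delta tool [ 303.3 -285.5   80.9] yaw -89.0
```

```bash
python3 -m inch '{"grip":[45,45,45,45,45,45,45,45],"delta_pos":[[38,-36,0],[38,-36,0],[38,-36,0],[38,-36,0],[38,-36,0],[38,-36,0],[38,-36,0],[37,-34,0]],"yaw":[0,0,0,0,0,0,0,0]}' 40
python3 -m inch '{"grip":[45,45,45,45,45,45,45,45],"delta_pos":[[0,0,10],[0,0,15],[0,0,15],[0,0,15],[0,0,15],[0,0,15],[0,0,15],[0,0,15]],"yaw":[-10,-10,-10,-10,-10,-10,-10,-10]}'
python3 -m inch '{"grip":[45,45,45],"delta_pos":[[0,0,15],[0,0,15],[0,0,10]],"yaw":[-9,0,0]}'
python3 -c "
from h import *
go(.431,-.196,.003,114.7)"
```

```text
time: 1.1
tool_pos: [0.4311, -0.1946, 0.2311]
orientation: [-0.0, 0.975, 0.223, -0.0]
force: [0.6, -0.8, 0.6]
width: 0.045
grip_force: 0.0
time: 2.1
tool_pos: [0.4307, -0.1965, 0.1156]
orientation: [-0.0, 0.602, 0.799, -0.0]
force: [0.0, 0.9, 0.2]
width: 0.0451
grip_force: 0.0
time: 2.48
tool_pos: [0.4306, -0.1964, 0.0754]
orientation: [-0.001, 0.54, 0.841, -0.0]
force: [-0.0, -0.7, 0.2]
width: 0.0453
grip_force: 0.0
t 2.48 pos [ 430.6 -196.4   75.4] xang 114.6 zax [-0.001  0.    -1.   ] w 45.3 F [-0.  -0.7  0.2] grip 0.0 q7 0.36
delta tool [ 0.1  0.6 72.4] yaw -0.1
```

```bash
python3 -m inch '{"grip":[45,45,45,13,10,8,8],"delta_pos":[[0,0,30],[0,0,30],[0,0,12],[0,0,0],[0,0,0],[0,0,0],[0,0,0]],"yaw":[0,0,0,0,0,0,0]}' 40
python3 - <<'E'
from h import *
p,d=robot.snapshot("scene"); cv2.imwrite("pics/g1.png",cv2.resize(p[200:310,330:470,::-1],None,fx=5,fy=5,interpolation=2))
go(.431,-.196,.10)
E
```

```text
time: 3.35
tool_pos: [0.4315, -0.1967, 0.0051]
orientation: [0.001, 0.54, 0.842, 0.0]
force: [-0.3, 0.4, 2.6]
width: 0.0106
grip_force: 39.2
t 3.4 pos [ 431.5 -196.7    5.1] xang 114.7 zax [ 0.002 -0.001 -1.   ] w 10.6 F [-0.5  0.4  3.3] grip 39.27602469921112 q7 0.28
delta tool [  0.8  -0.  -94.9] yaw None
```

View pics/g1.png

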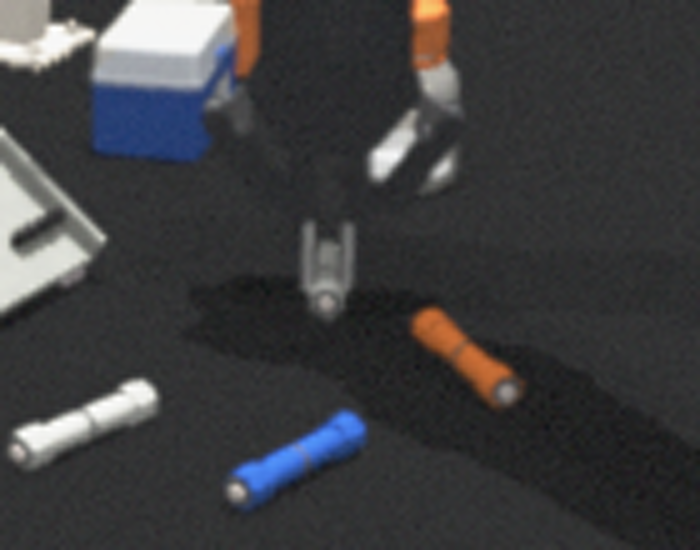

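The picture shows the fingers around the tube of the short column at about (325,270). The tips sit rather high, and the 10.6 mm opening on a 13 mm tube suggests a grip above the equator. I'll regrip lower.

```bash
python3 -m inch '{"grip":[24,24,24,12,10,8,8],"delta_pos":[[0,0,0],[0,0,0],[0,0,2.5],[0,0,0],[0,0,0],[0,0,0],[0,0,0]],"yaw":[0,0,0,0,0,0,0]}' 40
python3 -c "
from h import *
go(.431,-.196,.001)"
```

```text
time: 4.28
tool_pos: [0.4309, -0.1964, 0.0018]
orientation: [-0.0, 0.539, 0.842, 0.0]
force: [0.4, -0.9, -1.0]
width: 0.0112
grip_force: 39.0
t 4.28 pos [ 430.9 -196.4    1.8] xang 114.7 zax [ 0.  0. -1.] w 11.2 F [ 0.4 -0.9 -1. ] grip 38.95823121070862 q7 0.27
delta tool [0.4 0.2 0.8] yaw None
```

```bash
python3 -m inch '{"grip":[8,8,8,8,8,8],"delta_pos":[[0,0,-15],[0,0,-30],[0,0,-40],[0,0,-43],[0,0,0],[0,0,0]],"yaw":[0,0,0,10,10,9]}'
python3 -c "
from h import *
go(.5947,.145,.13,85.7)"
```

```text
time: 5.03
tool_pos: [0.4309, -0.1966, 0.1306]
orientation: [0.001, 0.735, 0.678, 0.0]
force: [0.7, 0.1, -0.7]
width: 0.0113
grip_force: 39.1
t 5.03 pos [ 430.9 -196.6  130.6] xang 85.4 zax [ 0.001 -0.001 -1.   ] w 11.3 F [ 0.7  0.1 -0.7] grip 39.055445194244385 q7 0.03
delta tool [353.7 135.8   0.5] yaw -0.3
```

```bash
python3 -m inch '{"grip":[8,8,8,8,8,8,8,8],"delta_pos":[[44,17,0],[44,17,0],[44,17,0],[44,17,0],[44,17,0],[44,17,0],[45,17,0],[45,17,0]],"yaw":[0,0,0,0,0,0,0,0]}'
python3 -m inch '{"grip":[8,8],"delta_pos":[[0,0,30],[0,0,35]],"yaw":[0,0]}'
python3 - <<'E'
from h import *
go(.5947,.145,.05,85.7)
p,d=robot.snapshot("scene"); a=cv2.resize(p[200:340,185:355,::-1],(728,600),interpolation=2); cv2.imwrite("pics/g2.png",a)
E
```

```text
time: 6.02
tool_pos: [0.5932, 0.1476, 0.1296]
orientation: [-0.0, 0.733, 0.68, -0.0]
force: [0.2, -1.1, -0.3]
width: 0.0111
grip_force: 39.1
time: 6.28
tool_pos: [0.5933, 0.1475, 0.0644]
orientation: [0.0, 0.732, 0.681, 0.001]
force: [0.2, -0.1, 0.2]
width: 0.0111
grip_force: 39.1
t 6.28 pos [593.3 147.5  64.4] xang 85.8 zax [ 0.001  0.001 -1.   ] w 11.1 F [ 0.2 -0.1  0.2] grip 39.10084068775177 q7 -0.59
delta tool [-2.4  1.6 14.4] yaw 0.1
```

View pics/g2.png

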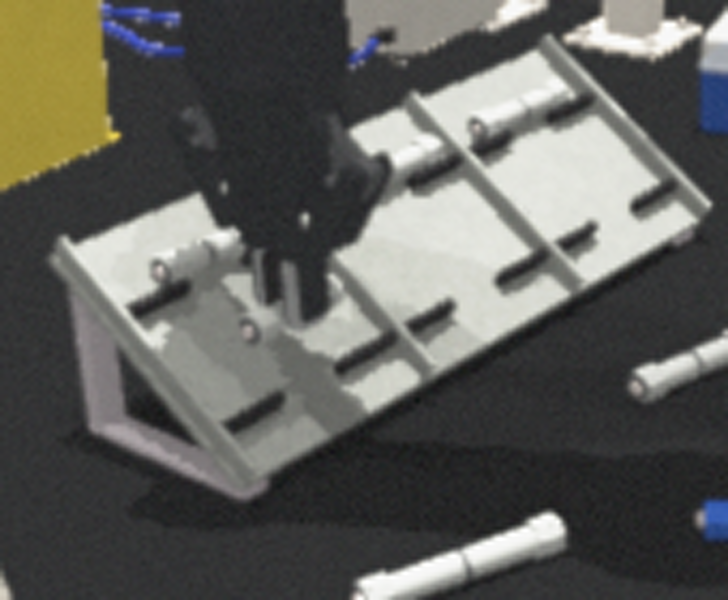

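The column hangs level, with its end plug at (250,328), above the left front groove and between the fingers.

```bash
python3 -m inch '{"grip":[8,8,8,8],"delta_pos":[[-2.5,2.5,10],[0,0,8],[0,0,3],[0,0,0]],"yaw":[0,0,0,0]}'
python3 -m inch '{"grip":[8,8],"delta_pos":[[0,0,3],[0,0,0]],"yaw":[0,0]}'
```

```text
time: 6.82
tool_pos: [0.5956, 0.1439, 0.0444]
orientation: [0.0, 0.733, 0.68, 0.0]
force: [-0.5, 0.6, -0.0]
width: 0.011
grip_force: 39.1
time: 7.08
tool_pos: [0.5952, 0.1438, 0.0409]
orientation: [-0.0, 0.733, 0.68, 0.0]
force: [-0.0, -0.1, -0.2]
width: 0.0111
grip_force: 39.1
```

```bash
python3 -m inch '{"grip":[8,8,8],"delta_pos":[[0,0,2],[0,0,0],[0,0,0]],"yaw":[0,0,0]}'
python3 -m inch '{"grip":[8,8,8],"delta_pos":[[0,0,2],[0,0,0],[0,0,0]],"yaw":[0,0,0]}'
```

```text
time: 7.45
tool_pos: [0.5956, 0.1438, 0.0403]
orientation: [0.0, 0.733, 0.68, 0.0]
force: [-1.4, -0.5, 6.8]
width: 0.011
grip_force: 43.9
time: 7.82
tool_pos: [0.5957, 0.1439, 0.04]
orientation: [0.001, 0.733, 0.68, 0.001]
force: [-4.5, -2.0, 15.0]
width: 0.011
grip_force: 49.7
```

```bash
python3 -m inch '{"grip":[8,8,8],"delta_pos":[[0,-2.5,0],[0,0,0],[0,0,0]],"yaw":[0,0,0]}' 20
python3 -m inch '{"grip":[11,12,13,14,15,16,18,20],"delta_pos":[[0,0,0],[0,-0.5,0],[0,-0.5,0],[0,-0.5,0],[0,-0.5,0],[0,-0.5,0],[0,-1,-1],[0,-1,-1]],"yaw":[0,0,0,0,0,0,0,0]}'
```

```text
time: 8.2
tool_pos: [0.5954, 0.144, 0.04]
orientation: [0.002, 0.733, 0.68, 0.002]
force: [-0.9, -1.7, 10.8]
width: 0.0112
grip_force: 45.5
time: 9.2
tool_pos: [0.5906, 0.1444, 0.0399]
orientation: [0.001, 0.733, 0.68, 0.002]
force: [3.9, -0.2, 1.4]
width: 0.0201
grip_force: 2.1
```

```bash
python3 -m inch '{"grip":[20,20,22,24],"delta_pos":[[0,0,-3],[0,1,-5],[0,0,-10],[0,0,-40]],"yaw":[0,0,0,0]}'
python3 - <<'E'
from h import *
go(.4604,0,.15,72.4)
p,d=robot.snapshot("scene"); a=cv2.resize(p[220:310,185:305,::-1],(400,300),interpolation=2); p,d=robot.snapshot("top");b=cv2.resize(p[140:230,225:345,::-1],(400,300),interpolation=2); cv2.imwrite("pics/g3.png",np.vstack([a,b]))
E
```

```text
time: 9.7
tool_pos: [0.5861, 0.1435, 0.095]
orientation: [-0.002, 0.733, 0.68, -0.004]
force: [0.9, -0.1, -0.0]
width: 0.024
grip_force: 0.0
t 9.7 pos [586.1 143.5  95. ] xang 85.7 zax [-0.009 -0.002 -1.   ] w 24.0 F [ 0.9 -0.1 -0. ] grip 0.0 q7 -0.58
delta tool [-152.5 -115.2  -53.6] yaw 13.3
```

View pics/g3.png

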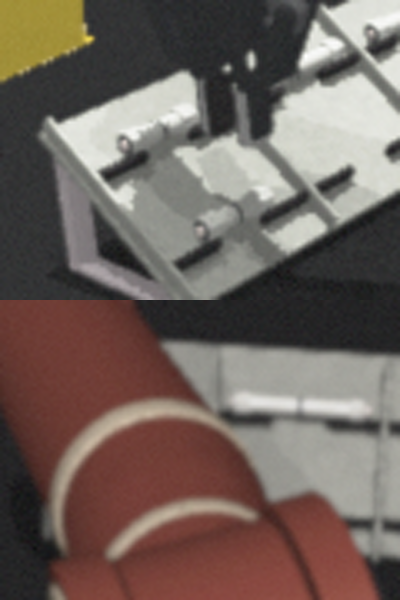

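The short column now lies in the left front groove, with its plug at (200,230) in the upper crop. Next is the medium one.

```bash
python3 -m inch '{"grip":[24,35,45,45,45,45,45],"delta_pos":[[-38,-29,-5],[-38,-29,-5],[-38,-29,0],[-38,-29,0],[0,0,15],[0,0,20],[0,0,0]],"yaw":[0,0,0,0,7,6.5,0]}' 40
python3 -c "
from h import *
go(.4604,0,.0015,72.4)"
```

```text
time: 10.68
tool_pos: [0.4604, 0.0013, 0.0709]
orientation: [-0.001, 0.807, 0.59, -0.002]
force: [-0.2, -0.0, -0.4]
width: 0.0454
grip_force: 0.0
t 10.68 pos [460.4   1.3  70.9] xang 72.3 zax [-0.005 -0.    -1.   ] w 45.4 F [-0.2 -0.  -0.4] grip 0.0 q7 -0.6
delta tool [-1.1  0.7 69.4] yaw -0.1
```

```bash
python3 -m inch '{"grip":[45,45,45,15,10,8,8],"delta_pos":[[-1,0,30],[0,0,30],[0,0,9.5],[0,0,0],[0,0,0],[0,0,0],[0,0,0]],"yaw":[0,0,0,0,0,0,0]}' 40
python3 -m inch '{"grip":[8,8,8,8,8],"delta_pos":[[0,0,-15],[0,0,-30],[0,0,-40],[0,0,-25],[0,0,0]],"yaw":[0,0,0,-7,-6.5]}'
python3 -c "
from h import *
go(.5774,-.0993,.11,85.7)"
```

```text
time: 11.55
tool_pos: [0.4625, 0.0005, 0.0032]
orientation: [0.0, 0.808, 0.589, 0.001]
force: [-1.2, 1.2, 5.9]
width: 0.0109
grip_force: 39.5
time: 12.18
tool_pos: [0.4634, 0.0002, 0.1145]
orientation: [0.002, 0.732, 0.681, 0.002]
force: [-0.3, 0.4, -0.1]
width: 0.0116
grip_force: 39.2
t 12.18 pos [4.634e+02 2.000e-01 1.145e+02] xang 85.9 zax [ 0.005 -0.    -1.   ] w 11.6 F [-0.3  0.4 -0.1] grip 39.19059991836548 q7 -0.41
delta tool [-91.1 120.8   5.1] yaw 0.2
```

```bash
python3 -m inch '{"grip":[8,8,8,8,8,8],"delta_pos":[[-30,40,0],[-30,40,0],[-31,41,5],[0,0,30],[0,0,28],[0,0,0]],"yaw":[0,0,0,0,0,0]}'
python3 - <<'E'
from h import *
go(.5774,-.0993,.05,85.7)
p,d=robot.snapshot("scene"); a=cv2.resize(p[200:310,255:385,::-1],(473,400),interpolation=2); cv2.imwrite("pics/g4.png",a)
E
```

```text
time: 12.92
tool_pos: [0.5736, -0.0996, 0.0472]
orientation: [-0.002, 0.733, 0.68, -0.002]
force: [0.2, 0.8, -0.6]
width: 0.0108
grip_force: 39.2
t 12.93 pos [573.6 -99.6  47.2] xang 85.7 zax [-0.006  0.001 -1.   ] w 10.8 F [ 0.2  0.8 -0.6] grip 39.21461284160614 q7 -0.23
delta tool [ 0.5  3.7 -2.8] yaw 0.0
```

View pics/g4.png

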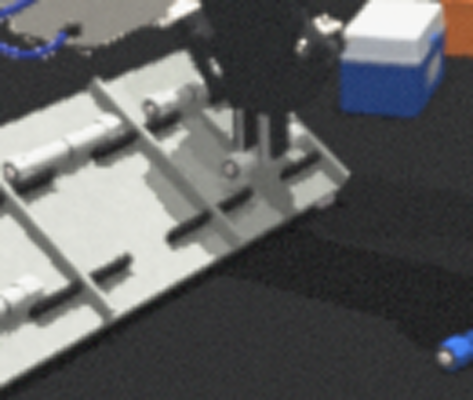

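The medium column hangs level over the right front groove, with its plug at (232,168).

```bash
python3 -m inch '{"grip":[8,8,8,8],"delta_pos":[[0,3.5,0],[0,0,3],[0,0,2],[0,0,0]],"yaw":[0,0,0,0]}'
python3 -m inch '{"grip":[8,8,8],"delta_pos":[[0,0,2],[0,0,0],[0,0,0]],"yaw":[0,0,0]}'
```

```text
time: 13.48
tool_pos: [0.5792, -0.0997, 0.0444]
orientation: [-0.0, 0.733, 0.68, -0.0]
force: [-0.8, 0.2, -1.0]
width: 0.0109
grip_force: 39.2
time: 13.85
tool_pos: [0.5796, -0.0997, 0.0428]
orientation: [0.0, 0.733, 0.68, 0.0]
force: [-1.7, -0.6, 4.7]
width: 0.0115
grip_force: 42.1
```

```bash
python3 -m inch '{"grip":[8,8,8,8,8,8],"delta_pos":[[0,0,-2],[0,-3.5,0],[0,0,3],[0,0,2],[0,0,0],[0,0,0]],"yaw":[0,0,0,0,0,0]}'
```

```text
time: 14.6
tool_pos: [0.5755, -0.0995, 0.0399]
orientation: [-0.0, 0.733, 0.68, -0.0]
force: [-3.2, 0.7, 4.8]
width: 0.011
grip_force: 43.4
```

```bash
python3 -m inch '{"grip":[11,12,13,14,15,16,18,20],"delta_pos":[[0,0,0],[0,-0.5,0],[0,-0.5,0],[0,-0.5,0],[0,-0.5,0],[0,-0.5,0],[0,-1,-1],[0,-1,-1]],"yaw":[0,0,0,0,0,0,0,0]}' 20
python3 -m inch '{"grip":[20,20,22,24],"delta_pos":[[0,0,-3],[0,1,-5],[0,0,-10],[0,0,-40]],"yaw":[0,0,0,0]}'
python3 -c "
from h import *
go(.454,.2083,.1,64.0)"
```

```text
time: 15.6
tool_pos: [0.5714, -0.0991, 0.041]
orientation: [-0.0, 0.733, 0.68, 0.0]
force: [0.2, 0.5, 0.1]
width: 0.02
grip_force: 0.3
time: 16.1
tool_pos: [0.5707, -0.0991, 0.0984]
orientation: [-0.002, 0.733, 0.68, -0.002]
force: [0.1, -1.4, 1.8]
width: 0.0242
grip_force: 0.0
t 16.1 pos [570.7 -99.1  98.4] xang 85.7 zax [-0.005  0.001 -1.   ] w 24.2 F [ 0.1 -1.4  1.8] grip 0.0 q7 -0.21
delta tool [ 297.9 -139.3   -0.8] yaw 21.7
```

```bash
python3 -m inch '{"grip":[24,35,45,45,45,45,45],"delta_pos":[[50,-23,-5],[50,-23,0],[50,-23,0],[50,-23,0],[49,-23,0],[49,-24,0],[0,0,0]],"yaw":[0,0,0,0,0,0,7]}' 40
python3 -m inch '{"grip":[45,45,45],"delta_pos":[[0,0,15],[0,0,15],[0,0,0]],"yaw":[7,7.5,0]}'
python3 - <<'E'
from h import *
go(.454,.2083,.0015,64.0)
p,d=robot.snapshot("scene"); a=cv2.resize(p[200:350,185:385,::-1],None,fx=4,fy=4,interpolation=2); cv2.imwrite("pics/g5.png",a)
E
```

```text
time: 16.98
tool_pos: [0.4537, 0.2147, 0.1054]
orientation: [-0.002, 0.771, 0.637, 0.002]
force: [0.6, 0.2, -0.5]
width: 0.0447
grip_force: 0.0
time: 17.35
tool_pos: [0.4555, 0.2084, 0.0742]
orientation: [0.0, 0.847, 0.532, -0.001]
force: [-0.1, 0.4, 1.1]
width: 0.0452
grip_force: 0.0
t 17.35 pos [455.5 208.4  74.2] xang 64.3 zax [-0.001 -0.001 -1.   ] w 45.2 F [-0.1  0.4  1.1] grip 0.0 q7 -1.08
delta tool [-0.7 -1.2 72.7] yaw 0.3
```

View pics/g5.png

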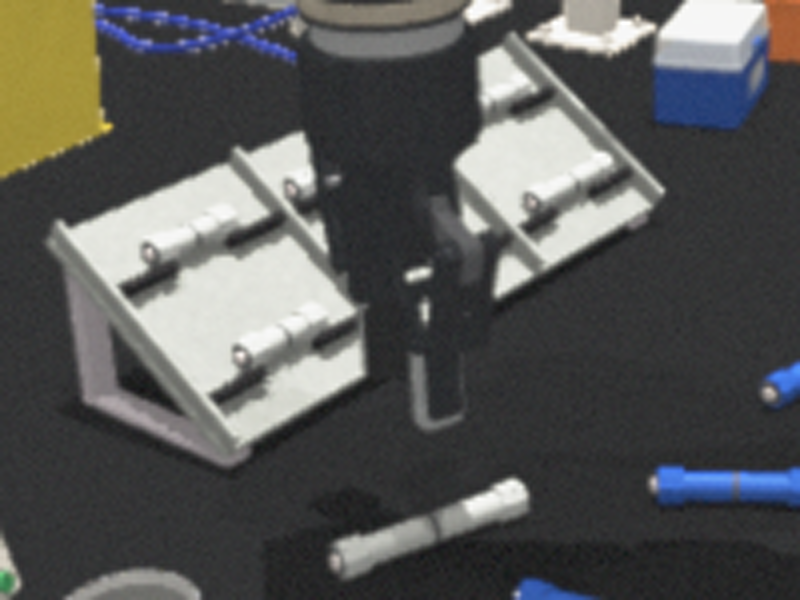

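The short column at (285,338) and the medium one at (570,183) both lie in their front grooves. The long one, with its ring at (435,525), is under the tool.

```bash
python3 -m inch '{"grip":[45,45,45,15,10,8,8],"delta_pos":[[-1,-1,30],[0,0,30],[0,0,13],[0,0,0],[0,0,0],[0,0,0],[0,0,0]],"yaw":[0,0,0,0,0,0,0]}' 40
python3 -m inch '{"grip":[8,8,8,8,8],"delta_pos":[[0,0,-15],[0,0,-30],[0,0,-40],[0,0,-25],[0,0,0]],"yaw":[0,0,-7,-7,-7.5]}'
python3 -c "
from h import *
go(.5862,.0233,.11,85.7)"
```

```text
time: 18.27
tool_pos: [0.4553, 0.2082, 0.0023]
orientation: [0.0, 0.847, 0.532, 0.001]
force: [0.4, -1.4, 3.6]
width: 0.0111
grip_force: 39.3
time: 18.9
tool_pos: [0.456, 0.2084, 0.1144]
orientation: [0.001, 0.732, 0.682, 0.003]
force: [0.6, -0.5, -1.4]
width: 0.011
grip_force: 39.2
t 18.9 pos [456.  208.4 114.4] xang 85.9 zax [ 0.005  0.002 -1.   ] w 11.0 F [ 0.6 -0.5 -1.4] grip 39.15651082992554 q7 -0.8
delta tool [-175.4  142.9    4.8] yaw 0.2
```

```bash
python3 -m inch '{"grip":[8,8,8,8,8,8],"delta_pos":[[-35,28.5,0],[-35,28.5,0],[-35,28.5,0],[-35,28.5,0],[-35,28.5,5],[0,0,0]],"yaw":[0,0,0,0,0,0]}'
python3 - <<'E'
from h import *
go(.5862,.0233,.05,85.7)
E
```

```text
time: 19.65
tool_pos: [0.5851, 0.0167, 0.1064]
orientation: [0.002, 0.736, 0.677, -0.001]
force: [-0.4, 0.4, -1.9]
width: 0.0113
grip_force: 39.2
t 19.65 pos [585.1  16.7 106.4] xang 85.2 zax [ 0.001 -0.004 -1.   ] w 11.3 F [-0.4  0.4 -1.9] grip 39.18408751487732 q7 -0.41
delta tool [ 6.9  0.5 56.4] yaw -0.5
```

```bash
python3 -m inch '{"grip":[8,8,8],"delta_pos":[[0,0,15],[0,0,15],[0,0,0]],"yaw":[0,0,0]}'
python3 - <<'E'
from h import *
go(.5862,.0233,.05,85.7)
p,d=robot.snapshot("scene"); a=cv2.resize(p[200:310,220:350,::-1],(709,600),interpolation=2); cv2.imwrite("pics/g6.png",a)
E
```

```text
time: 20.02
tool_pos: [0.5816, 0.0239, 0.0745]
orientation: [-0.002, 0.732, 0.681, -0.002]
force: [-0.0, 0.6, -0.3]
width: 0.0108
grip_force: 39.2
t 20.02 pos [581.6  23.9  74.5] xang 85.9 zax [-0.005  0.    -1.   ] w 10.8 F [-0.   0.6 -0.3] grip 39.186267256736755 q7 -0.42
delta tool [-0.3  4.7 24.5] yaw 0.2
```

View pics/g6.png

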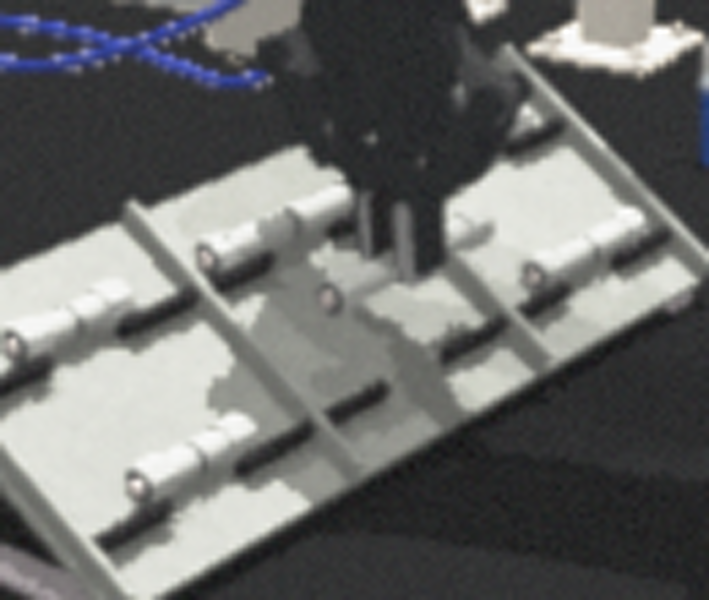

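The long column hangs level over the middle bay, with plugs at (330,298) and (488,228). The other two columns are seated.

```bash
python3 -m inch '{"grip":[8,8,8,8],"delta_pos":[[0,3,15],[0,0,10],[0,0,3],[0,0,0]],"yaw":[0,0,0,0]}'
python3 -c "
from h import *
go(.5855,.0235,.04,85.7)"
```

```text
time: 20.58
tool_pos: [0.5865, 0.0225, 0.048]
orientation: [-0.0, 0.733, 0.68, -0.0]
force: [0.3, -0.7, 0.1]
width: 0.0116
grip_force: 39.2
t 20.57 pos [586.5  22.5  48. ] xang 85.7 zax [-0.001  0.    -1.   ] w 11.6 F [ 0.3 -0.7  0.1] grip 39.18656945228577 q7 -0.44
delta tool [ 0.9 -1.1  8. ] yaw 0.0
```

```bash
python3 -m inch '{"grip":[8,8,8,8,8,8],"delta_pos":[[1,-1.5,3],[0,0,2],[0,0,2],[0,0,2],[0,0,0],[0,0,0]],"yaw":[0,0,0,0,0,0]}'
```

```text
time: 21.32
tool_pos: [0.5855, 0.0236, 0.04]
orientation: [0.0, 0.733, 0.68, 0.0]
force: [-1.4, -0.7, 5.6]
width: 0.011
grip_force: 43.0
```

```bash
python3 -m inch '{"grip":[11,12,13,14,15,16,18,20],"delta_pos":[[0,-0.5,0],[0,-0.5,0],[0,-0.5,0],[0,-0.5,0],[0,-0.5,0],[0,-0.5,0],[0,-1,-1],[0,-1,-1]],"yaw":[0,0,0,0,0,0,0,0]}' 20
python3 -m inch '{"grip":[20,20,22,24],"delta_pos":[[0,0,-3],[0,1,-5],[0,0,-10],[0,0,-40]],"yaw":[0,0,0,0]}'
python3 -m inch '{"grip":[24,24,24,24,24,24,24,24],"delta_pos":[[-40,-20,-20],[-50,-20,-20],[-50,0,-10],[-50,0,0],[-50,0,0],[-50,0,0],[-50,0,0],[0,0,0]],"yaw":[0,0,0,0,0,0,0,0]}'
python3 - <<'E'
from h import *
go(0,0,0)
p,d=robot.snapshot("scene"); a=cv2.resize(p[200:320,190:340,::-1],(500,400),interpolation=2); cv2.imwrite("pics/sc9.png",p[:,:,::-1])
p,d=robot.snapshot("top");b=cv2.resize(p[140:235,225:415,::-1],(400,200),interpolation=2); cv2.imwrite("pics/tp9.png",p[:,:,::-1]); cv2.imwrite("pics/g7.png",np.vstack([cv2.resize(a,(500,400)),cv2.resize(b,(500,250))])[:600])
E
```

```text
time: 22.32
tool_pos: [0.5809, 0.024, 0.0411]
orientation: [0.0, 0.733, 0.68, 0.001]
force: [3.0, -1.3, 1.1]
width: 0.0198
grip_force: 1.4
time: 22.82
tool_pos: [0.5789, 0.0237, 0.0982]
orientation: [-0.002, 0.733, 0.68, -0.003]
force: [0.5, -0.1, -0.4]
width: 0.0239
grip_force: 0.0
time: 23.82
tool_pos: [0.5133, -0.3186, 0.1492]
orientation: [0.001, 0.736, 0.677, -0.002]
force: [-0.5, -0.3, -0.5]
width: 0.024
grip_force: 0.0
t 23.82 pos [ 513.3 -318.6  149.2] xang 85.2 zax [-0.002 -0.003 -1.   ] w 24.0 F [-0.5 -0.3 -0.5] grip 0.0 q7 0.19
delta tool [ 274.6 -538.1  149.1] yaw None
```

View pics/g7.png

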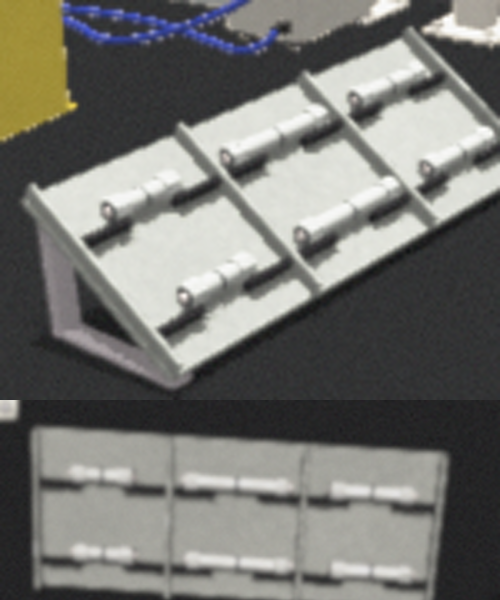

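All three columns lie against their ledges under samples of the same length. I'll check centring by the numbers.

```bash
python3 - <<'E'
from h import *
t=cv2.imread("pics/tp9.png"); g=cv2.cvtColor(t,6)[140:235,225:415]; print(np.percentile(g,[50,90,97]))
th=np.percentile(g,50)+30
B=[]
for k in cv2.findContours((g>205).astype(np.uint8) if th>205 else (g>th).astype(np.uint8),0,1)[0]:
    if cv2.contourArea(k)<12: continue
    x,y,w,h=cv2.boundingRect(k); B.append((x+w/2+225,y+h/2+140,w,h))
for b in sorted(B): 
    z=.085 if b[1]<188 else .042
    print(b,ray("top",b[:2],z).round(4))
E
```

```text
[ 88. 167. 200.]
(228.5, 144.0, 7, 8) [0.7201 0.2289 0.085 ]
(316.0, 185.5, 158, 69) [0.6135 0.0179 0.085 ]
```

```bash
python3 - <<'E'
from h import *
t=cv2.imread("pics/tp9.png"); g=cv2.cvtColor(t,6)[150:235,235:415]
m=cv2.morphologyEx((g>188).astype(np.uint8),cv2.MORPH_CLOSE,np.ones((1,7)))
B=[]
for k in cv2.findContours(m,0,1)[0]:
    if cv2.contourArea(k)<12: continue
    c,s,a=cv2.minAreaRect(k); B.append((c[0]+235,c[1]+150,max(s)))
B.sort()
for b in B: print(np.round(b,1),(ray("top",b[:2],.087 if b[1]<188 else .044)).round(4))
E
```

```text
[262.5 167.4  23. ] [0.6591 0.1452 0.087 ]
[263.  197.1  22.1] [0.5982 0.1487 0.044 ]
[314.5 170.8  41.2] [0.6492 0.0213 0.087 ]
[315.  200.9  40.1] [0.5872 0.0216 0.044 ]
[366.  203.8  30.1] [ 0.5788 -0.1022  0.044 ]
[366.5 174.   31.2] [ 0.6398 -0.1016  0.087 ]
```

```bash
python3 -c "
from bench import robot
print(robot.close_job())"
```

```text
the job is handed in; nothing more can be done
None
```

The job is handed in at about 24 s: all three columns lie flat in the front grooves of their matching bays, measured from the last top view within about 5 mm of centred (limit 12 mm) and about 1 mm of the seated position in x; the judge's verdict was not shown.

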